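# Slide the freshly filled pedestal into the fence corner

### The arm

A 6-joint arm with a two-finger parallel gripper is mounted at the origin on the work surface. World frame = base frame: x ahead of the robot, y to its left, z up, the work surface at z = 0. Lengths are in mm, angles in rad, forces in N, time in s.
With the tool pointing down it reaches from about 300 to 875 mm from the base axis. Payload 6.4 kg.
Tool frame: the origin (TCP) lies at the very end of the fingers, on their centre line; the grasp point (between the pads) lies 19 mm behind it; z points along the fingers, y is the direction in which the jaws open and shut (so a half turn about z gives the same grasp; the last joint's range is limited). The gripper opens to 85 mm and grips with 20 to 120 N. Pads are 22 mm wide; open, the fingers measure 114 mm over their backs; the gripper's body (76 mm by 85 mm) begins 54 mm behind the grasp point. The pads swing forward as they close: fully open they stand 13 mm farther back than shut.
Start: joints at [1.111, 0.181, 1.607, -0, 1.354, -0.206], TCP at [144.361, 556.598, 231.288] pointing down, gripper open.
Joint ranges: [-2.99, 2.99], [-0.89, 2.07], [0.3, 2.58], [-1.14, 4.28], [0, 2.63], [-3.12, 3.12]. Speed limits (rad/s): [2.57, 2.57, 3.01, 3.14, 3.14, 3.14].

### API

Orientations are given as a unit quaternion [x, y, z, w].
In Python, from workcell import env gives the robot as it stands.
- The arm moves only by the shell command python3 -m crank 'ROWS' [FORCE]. ROWS is JSON, a list of rows, each an object with "delta_rot": the turn, a rotation vector about the world's x, y, z scaled (see below), a list of three; "xyz": the shift along the world's x, y, z scaled (see below), a list of three; "claw": the opening, from -1 (shut) to 1 (fully open). In form: [{"delta_rot": [wx, wy, wz], "xyz": [x, y, z], "claw": claw}, ...]. A call has 1 to 5 rows; each row is the pose to reach, as a shift and turn from the pose commanded when the call began; what a row does not reach only later rows make up. The controller multiplies each number of a shift by 0.12 m and each number of a turn by 90 degrees. A row lasts 1/8 s, in which the tool goes at most 62.5 mm and 10.7 degrees, less where a joint would pass 70% of its speed; a pose out of reach is approached as far as the arm can. A call with a number of a shift or a turn outside -1 to 1 is refused whole. A call with a gripper value outside its range is refused whole. The fingers move at their own pace and stop on an object; FORCE is the grip in N (left out, the last holds). Time passes only in rows, so rows that repeat a pose let the fingers close. It gives the time, the measured TCP pose, the force and the opening at its end, in the units of the state.
- env.read_state(): the state, without advancing time (a new reading comes with each control period).
- env.read_camera(name): name is "scene" or "side" or "wrist"; returns (picture, depth): 480x640x3 uint8, red, green, blue; 480x640 float32, mm along the optical axis (not along the pixel's ray), 0 where there is no reading.
- env.get_calibration(name): a dict with "fx", "fy", "cx", "cy" (pixels), "extrinsics" (4x4, takes a point from camera to world coordinates). Camera axes: x right, y down, z forward; pixel columns grow to the right and rows downward; lengths in mm; the calibration is good to about 2 mm. A picture is of the moment at which its call begins: read the wrist's pose just before it. get_calibration takes no time and is no camera call; for the wrist camera it gives the pose at the moment of the call.
- env.finish_job(): hands the job in, once; it reports no verdict.
The state is a dict: "time": time; "qpos": joint angles; "qd": joint speeds; "effort": joint torques, N m; "tcp_pos": TCP position; "ee_rot": TCP orientation; "force": force on the tool from outside, world axes, zero at the start; "torque": the same for the moment, N m; "grip_width": finger opening in mm.
Only numpy, scipy, OpenCV 4.12 (cv2) and the standard library are available. Lean on these libraries where they do the work, as an engineer would, in place of code of your own. Each camera call takes 0.05 s, during which the arm holds its last target.

### The job

Push the heavy red machine pedestal across the bench until its base sits square and flush against both wooden strips of the corner fence, where it will cure. The filler on its column and top plate is still wet, so push low, on the base only: do not touch the column or top, do not tip or lift the pedestal, and leave the tin, the sanding block and the brush alone. Finish with the hand clear.

Things in the scene. Friction and masses are not known exactly. Their poses are not given: they have to be found in the camera images.
- pedestal: Red steel pedestal with grey filler, loose, 1.5 to 2.1 kg; sliding takes 7 to 15 N. Base: solid block 130 (x) x 150 (y) x 45 mm high; the column stands on its centre, leaving a ledge 32 mm wide in x, 42 mm in y. Pushed on the base it slides, pushed high it tips. Origin: centre of the underside. Starting yaw within 0.3 rad of 0: -x face towards the robot, +y face towards the side strip.
- column: The wet part of the pedestal, fixed on its base: round red and grey column, 66 mm diameter, 160 mm high, carrying a top plate 70 (x) x 85 (y) x 15 mm, which ends 220 mm above the bench. Origin: centre of the column's foot, on the base's top, 45 mm above the bench. Must not be touched.
- fence: Fixed corner fence: two brown wooden strips, 22 wide, 28 mm high, at a right angle. Origin: inner corner, bench level. Back strip (far side): inner face x = 0, from y = -140 to 22 mm. Side strip (left): inner face y = 0, from x = -240 to 0 mm. The pedestal goes at x < 0, y < 0; seated, its origin is at x = -65, y = -75 mm here, axes parallel. Yaw within 0.1 rad of 0.
- tin: Bystander: filler tin with a green band, upright, 72 mm diameter, 85 mm high. Origin: centre of its underside. Stands to the left of the side strip.
- sanding_block: Bystander: cork sanding block with a black sole, 112 x 62 x 32 mm. Origin: centre of its underside. Lies beyond the pedestal's start, on the robot's right.
- brush: Bystander: small hand brush lying on the bench along its own x, about 200 mm long. Origin: centre of its underside. Lies near the robot, on its right.
Things that resemble listed ones, but are neither listed nor needed, are in the scene too. Several things have the shape of the pedestal; the one meant has the colours described above.

How it is judged:
By the outcome, as a careful person would: the job done as asked, in the order asked, and still so for the second after the job is handed in, with the robot touching nothing.
It also fails if it takes over 72 s, if anything falls off the work surface, if the arm or the gripper's body presses on something with over 40 N, if the wrist force passes 120 N, or if a joint passes its speed limit or range.

## Working session

There is one attempt and no reset: what is moved stays moved. The work goes in short steps, Python scripts to look and compute and a shell command to move; the robot and the scene stay as the last step left them, time stands still between calls to the robot, and variables do not carry over. Pictures are saved under pics/ and viewed, and the job is handed in when it is done.

```bash
ls; mkdir -p pics; cat > h.py <<'E'
import numpy as np, cv2, json
from workcell import env
def snap(name,tag):
    c=env.get_calibration(name); p,d=env.read_camera(name)
    cv2.imwrite(f'pics/{tag}.png',p[:,:,::-1]); np.savez(f'pics/{tag}.npz',p=p,d=d,K=[c['fx'],c['fy'],c['cx'],c['cy']],E=np.array(c['extrinsics']))
def cloud(tag):
    z=np.load(f'pics/{tag}.npz'); d=z['d']; fx,fy,cx,cy=z['K']
    v,u=np.mgrid[:480,:640]; P=np.stack([(u-cx)/fx*d,(v-cy)/fy*d,d,np.ones_like(d)],-1)@z['E'].T
    P=P[...,:3]; P[d<=0]=np.nan
    return z['p'],P
E
python3 - <<'E'
from h import *
print(env.read_state())
snap('scene','s0'); snap('side','d0'); snap('wrist','w0')
E
```

```text
pics
{'time': 0.0, 'qpos': array([ 1.11068986e+00,  1.81540308e-01,  1.60802829e+00,  2.08329695e-05,
        1.35377894e+00, -2.06283999e-01]), 'qd': array([-1.27404747e-03,  2.59339494e-05,  6.07161040e-04, -8.90487958e-04,
       -1.93220681e-03,  3.52631149e-04]), 'effort': array([-8.19987181e-04, -4.44901586e+01, -3.51314092e+01, -4.80804629e-04,
        9.36078111e-03,  4.06243521e-05]), 'tcp_pos': array([144.10184584, 556.0772623 , 230.3747575 ]), 'ee_rot': array([ 1.26573010e-01,  9.91956906e-01, -8.25857031e-04, -2.96590283e-04]), 'force': array([0.79540792, 0.03856311, 0.23899435]), 'torque': array([ 0.0098832 , -0.00547822, -0.02519552]), 'grip_width': 85.4155357870443}
```

View pics/s0.png

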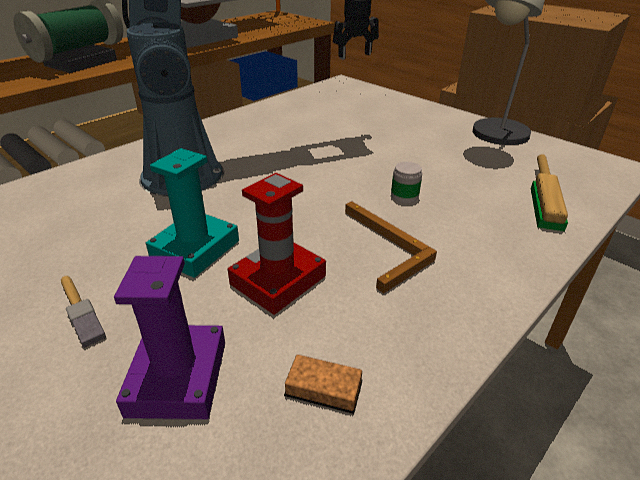

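View pics/d0.png

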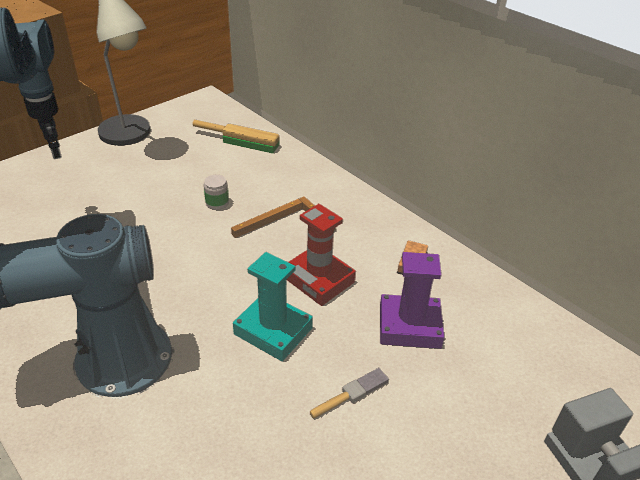

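View pics/w0.png

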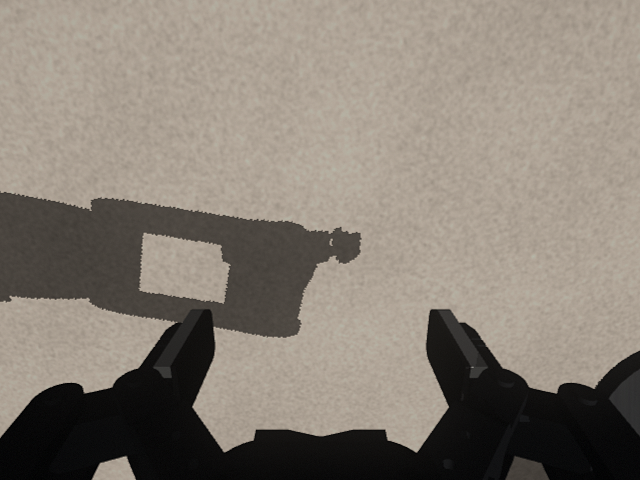

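The red pedestal with grey filler is at (277,240) in the scene view. The teal one (190,210) and the purple one (170,340) have the same shape but the wrong colours. The fence's inner corner is near (425,250), the tin at (406,183), the sanding block at (323,382) and the brush at (83,310). Next I'll measure them and take an enlarged crop.

```bash
cat >> h.py <<'E'
def rectfit(pts):
    r=cv2.minAreaRect(pts.astype(np.float32)); return r
def base(tag):
    p,P=cloud(tag); h=cv2.cvtColor(p,cv2.COLOR_RGB2HSV)
    return p,P,h
E
python3 - <<'E'
from h import *
im=cv2.imread('pics/s0.png')[140:330,200:460]; cv2.imwrite('pics/crop0.png',cv2.resize(im,None,fx=3,fy=3,interpolation=cv2.INTER_CUBIC))
for t in ['s0','d0']:
    p,P,h=base(t)
    red=((h[...,0]<6)|(h[...,0]>174))&(h[...,1]>170)
    Z=P[...,2]
    inb=(P[...,0]>200)&(P[...,0]<900)&(abs(P[...,1])<500)
    m=red&inb
    print(t,'red z hist',np.histogram(Z[m],bins=range(-5,240,10))[0])
    print(' red all xy range z<60', np.nanmin(P[m&(Z<60)],0),np.nanmax(P[m&(Z<60)],0))
    k=m&(abs(Z-45)<4); print(' base top',k.sum(),rectfit(P[k][:,:2]),np.median(Z[k]))
    k=m&(Z>212);print(' top plate',k.sum(),rectfit(P[k][:,:2]),np.median(Z[k]))
    k=inb&(abs(Z-28)<3)&(h[...,0]>8)&(h[...,0]<20)&(h[...,1]>130); n,l,s,c=cv2.connectedComponentsWithStats(k.astype(np.uint8))
    for i in range(1,n):
        if s[i,4]>100: print(' brown',s[i],rectfit(P[l==i][:,:2]),np.median(Z[l==i]))
E
```

```text
s0 red z hist [  28  315  330  347 1387  851  122  130   58    4    1    0    0  116
  140  144  144    3   99  156   62  224  813    0]
 red all xy range z<60 [ 419.37531208 -276.69029322    1.15157558] [828.75884306 495.28304693  59.52860246]
 base top 1941 ((527.5361328125, -107.02727508544922), (130.2818603515625, 151.19989013671875), 2.7458600997924805) 44.703314743776446
 top plate 897 ((527.626953125, -106.2884521484375), (72.21305084228516, 88.15509033203125), 2.34515643119812) 219.66300244956966
 brown [ 346  202   91   83 1136] ((581.6651611328125, 104.78469848632812), (164.0842742919922, 260.97552490234375), 84.8600082397461) 27.4460125489486
 brown [285 365  75  39 369] ((773.39697265625, -234.70924377441406), (110.14540100097656, 45.14677047729492), 28.587196350097656) 29.810696342930555
d0 red z hist [  0   1   0   0 224 257   0   0   0   0   0   0   0   0   0   0   0   0
   0   0   0   4 384   5]
 red all xy range z<60 [ 459.73541586 -183.99192247    6.44113977] [593.44694899 -32.54926666  53.56592705]
 base top 403 ((526.8054809570312, -107.95519256591797), (130.03665161132812, 149.9825897216797), 0.701710045337677) 45.16866142004733
 top plate 393 ((526.0228271484375, -107.53018951416016), (73.26519012451172, 85.38341522216797), 5.636464595794678) 220.11151989889913
 brown [232 212  36  19 126] ((518.4940185546875, 179.17514038085938), (22.711463928222656, 123.1892318725586), 85.0803451538086) 28.09658982437736
```

View pics/crop0.png

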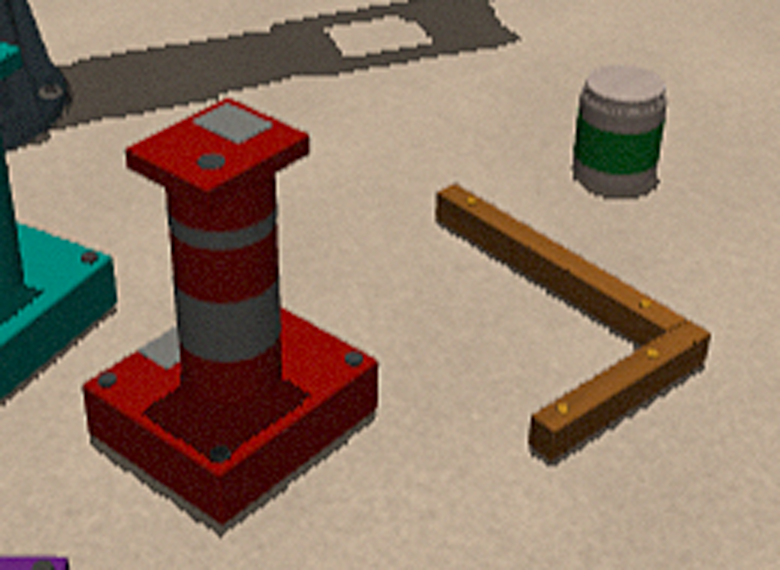

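```bash
python3 - <<'E'
from h import *
p,P,h=base('s0'); Z=P[...,2]
inb=(P[...,0]>150)&(P[...,0]<1000)&(abs(P[...,1])<600)&(Z>3)&(Z<260)
for n,a,b in [('teal',80,95),('purple',130,160),('green',55,75)]:
    m=inb&(h[...,0]>a)&(h[...,0]<b)&(h[...,1]>100)
    for lo,hi in [(40,50),(60,250)]:
        k=m&(Z>lo)&(Z<hi); 
        if k.sum()>20: print(n,lo,k.sum(),rectfit(P[k][:,:2]), P[k].min(0).round(),P[k].max(0).round())
for (u0,u1,v0,v1,n) in [(50,110,270,350,'brush'),(280,370,350,415,'block'),(390,425,160,207,'tin')]:
    q=P[v0:v1,u0:u1]; k=q[...,2]>8; print(n,rectfit(q[k][:,:2]),q[k].max(0).round())
# fence line fits
k=inb&(abs(Z-28)<4)&(h[...,0]>8)&(h[...,0]<20)&(h[...,1]>130)
k[:,:340]=0;k[:195]=0;k[295:]=0
# side-faces (inner) : pts z 5..22
br=inb&(h[...,0]>5)&(h[...,0]<22)&(h[...,1]>110)
br[:,:340]=0;br[:195]=0;br[295:]=0
th=np.deg2rad(-5.1)
for it in range(3):
  R=np.array([[np.cos(th),-np.sin(th)],[np.sin(th),np.cos(th)]])
  q=P[k][:,:2]@R
  # side strip: long edges
  xm,ym=q.max(0); s=q[(q[:,0]<xm-30)]; b=q[(q[:,1]<ym-30)]
  # centre-line fit
  f=np.polyfit(s[:,0],s[:,1],1); g=np.polyfit(b[:,1],b[:,0],1)
  print(np.rad2deg(th),f[0],g[0],len(s),len(b))
  th+=np.arctan(f[0])
R=np.array([[np.cos(th),-np.sin(th)],[np.sin(th),np.cos(th)]]);q=P[k][:,:2]@R
xm,ym=q.max(0); s=q[(q[:,0]<xm-30)]; b=q[(q[:,1]<ym-30)]
print('side y',np.percentile(s[:,1],[1,50,99]),'back x',np.percentile(b[:,0],[1,50,99]),q.min(0),q.max(0))
c=np.array([np.median(b[:,0])-11,np.median(s[:,1])-11]); print('corner',R@c,'seat',R@(c-[65,75]))
E
```

```text
teal 40 1715 ((432.7513427734375, -269.1728210449219), (329.3843078613281, 409.4911193847656), 6.618636608123779) [ 256. -456.   40.] [597. -47.  50.]
teal 60 2999 ((407.7096862792969, -142.25592041015625), (258.1156311035156, 87.99319458007812), 16.17664337158203) [ 276. -216.   60.] [ 539. -116.  223.]
purple 40 4293 ((519.6694946289062, -311.26470947265625), (132.69711303710938, 344.45330810546875), 45.20397186279297) [ 351. -475.   40.] [ 685. -225.   50.]
purple 60 5693 ((364.1350402832031, 76.16778564453125), (92.20513916015625, 1114.702880859375), 26.180204391479492) [ 160. -432.   60.] [642. 597. 247.]
green 40 98 ((523.5349731445312, 326.2547302246094), (70.52482604980469, 32.52748107910156), 30.027099609375) [485. 307.  40.] [550. 358.  50.]
brush ((326.62982177734375, -427.5441589355469), (41.68395233154297, 201.59043884277344), 82.61376953125) [ 428. -403.   23.]
block ((769.2978515625, -227.23141479492188), (110.29219818115234, 62.28525161743164), 28.430877685546875) [ 831. -178.   37.]
tin ((515.40478515625, 341.58697509765625), (69.61541748046875, 69.01863098144531), 69.66741180419922) [551. 377.  87.]
-5.1 -0.23933422387216854 0.04732529488661472 1224 1262
-18.559659225081337 0.056754477498707545 0.0320917453802291 978 1261
-15.31135188111989 -0.18008739441725574 0.03556040765693897 1218 1261
side y [352.45323165 413.37777376 793.31969115] back x [338.73111136 555.1368484  623.9556292 ] [331.49100091 308.80792535] [629.32925423 824.98224472]
corner [664.40336566 128.6893558 ] seat [573.43301213  89.01071193]
```

```bash
cat >> h.py <<'E'
def fence(tag,th=-5.1):
    p,P,h=base(tag); Z=P[...,2]
    k=(abs(Z-28)<4)&(h[...,0]>5)&(h[...,0]<22)&(h[...,1]>110)&(P[...,0]>420)&(P[...,0]<740)&(P[...,1]>-20)&(P[...,1]<230)
    n,l,s,c=cv2.connectedComponentsWithStats(k.astype(np.uint8)); k=l==1+np.argmax(s[1:,4])
    th=np.deg2rad(th); A=P[k][:,:2]
    for it in range(4):
        R=np.array([[np.cos(th),-np.sin(th)],[np.sin(th),np.cos(th)]]); q=A@R
        xm,ym=np.percentile(q,99.8,axis=0)
        s=q[(q[:,0]<xm-32)];b=q[(q[:,1]<ym-32)]
        # inner edges: binned minima
        def edge(t,w):
            bins=np.arange(t.min()+4,t.max()-4,6); lo=[];hi=[];tt=[]
            for a in bins:
                m=(t>=a)&(t<a+6)
                if m.sum()>5: lo.append(w[m].min());hi.append(w[m].max());tt.append(a+3)
            return np.array(tt),np.array(lo),np.array(hi)
        t,lo,hi=edge(s[:,0],s[:,1]); f=np.polyfit(t,(lo+hi)/2,1); cy=np.median((lo+hi)/2); wy=np.median(hi-lo)
        t,lo,hi=edge(b[:,1],b[:,0]); g=np.polyfit(t,(lo+hi)/2,1); cx=np.median((lo+hi)/2); wx=np.median(hi-lo)
        th0=th; th+=np.arctan(f[0])
    c=np.array([cx-11,cy-11])
    print(tag,'yaw',np.rad2deg(th0),'back slope',g[0],'w',wx,wy,'ext',q.min(0)-c,q.max(0)-c,'corner',R@c,'seat',R@(c-[65,75]))
E
python3 - <<'E'
from h import *
fence('s0'); fence('d0')
for t in['s0','d0']:
  p,P,h=base(t); Z=P[...,2]
  for n,a,b in [('teal',80,95),('purple',130,160)]:
    m=(abs(Z-45)<4)&(h[...,0]>a)&(h[...,0]<b)&(h[...,1]>100)
    N,l,s,c=cv2.connectedComponentsWithStats(m.astype(np.uint8)); 
    k=l==1+np.argmax(s[1:,4]); print(t,n,rectfit(P[k][:,:2]))
E
```

```text
s0 yaw -5.208503465989394 back slope -0.00253235217757472 w 21.339102332489574 21.036997045884135 ext [-238.18929473 -139.80837556] [23.05647582 25.78462635] corner [694.09800114 152.68687313] seat [622.55786162  83.89727771]Traceback (most recent call last):
  File "<stdin>", line 2, in <module>
  File "h.py", line 33, in fence
    t,lo,hi=edge(b[:,1],b[:,0]); g=np.polyfit(t,(lo+hi)/2,1); cx=np.median((lo+hi)/2); wx=np.median(hi-lo)
            ~~~~^^^^^^^^^^^^^^^
  File "h.py", line 27, in edge
    bins=np.arange(t.min()+4,t.max()-4,6); lo=[];hi=[];tt=[]
                   ~~~~~^^
    return umr_minimum(a, axis, None, out, keepdims, initial, where)
ValueError: zero-size array to reduction operation minimum which has no identity
```

```bash
python3 - <<'E'
from h import *
for t in['s0','d0']:
  p,P,h=base(t); Z=P[...,2]
  for n,a,b in [('teal',80,95),('purple',130,160)]:
    m=(abs(Z-45)<4)&(h[...,0]>a)&(h[...,0]<b)&(h[...,1]>100)
    N,l,s,c=cv2.connectedComponentsWithStats(m.astype(np.uint8)); 
    k=l==1+np.argmax(s[1:,4]); print(t,n,rectfit(P[k][:,:2]))
E
```

```text
s0 teal ((319.7879943847656, -168.21495056152344), (132.9888153076172, 151.83798217773438), 14.526202201843262)
s0 purple ((587.951416015625, -379.3143615722656), (130.87942504882812, 150.2553253173828), 44.22190475463867)
d0 teal ((318.2613525390625, -168.7021484375), (133.1553192138672, 151.41810607910156), 14.936958312988281)
d0 purple ((586.0234985351562, -379.04010009765625), (132.75234985351562, 147.4928741455078), 44.76100540161133)
```

```bash
python3 - <<'E'
from h import *
from scipy.spatial.transform import Rotation as R
s=env.read_state(); T=R.from_quat(s['ee_rot']); E=np.array(env.get_calibration('wrist')['extrinsics'])
print('cam in tool',T.inv().apply(E[:3,3]-s['tcp_pos']), 'toolaxes\n',T.as_matrix().round(3))
def rv(az,tilt,sgn):
    n=np.array([np.cos(az),np.sin(az),0]); z=n*np.sin(tilt)-np.array([0,0,np.cos(tilt)])
    y=sgn*np.array([np.sin(az),-np.cos(az),0]); x=np.cross(y,z)
    M=R.from_matrix(np.c_[x,y,z]); return (M*T.inv()).as_rotvec()/(np.pi/2), x
a=np.deg2rad(90-5.2)
for sg in(1,-1):
  print('Y push',sg,rv(a,np.deg2rad(12),sg)); print('X push',sg,rv(np.deg2rad(-5.2),np.deg2rad(20),sg))
E
```

```text
cam in tool [  81.10037611   -0.39953695 -142.4064079 ] toolaxes
 [[-0.968  0.251 -0.001]
 [ 0.251  0.968 -0.001]
 [ 0.    -0.001 -1.   ]]
Y push 1 (array([ 0.11895109,  0.08254023, -0.89281922]), array([0.08865204, 0.97412194, 0.20791169]))
X push 1 (array([ 0.32525823, -0.05789165, -1.86898364]), array([ 0.93582522, -0.08516677,  0.34202014]))
Y push -1 (array([ 0.08814313, -0.12355931,  1.09936022]), array([-0.08865204, -0.97412194, -0.20791169]))
X push -1 (array([-0.0373136 , -0.21950381,  0.10286424]), array([-0.93582522,  0.08516677, -0.34202014]))
```

```bash
python3 -m crank '[{"delta_rot":[0,0,0.1],"xyz":[0,0,0.4],"claw":1},{"delta_rot":[0,0,0.2],"xyz":[0.1,-0.2,0.8],"claw":1},{"delta_rot":[0,0,0.3],"xyz":[0.3,-0.6,0.85],"claw":1},{"delta_rot":[0,0,0.4],"xyz":[0.5,-1,0.85],"claw":1}]'
python3 -m crank '[{"delta_rot":[0,0,0.1],"xyz":[0.25,-0.5,0],"claw":1},{"delta_rot":[0,0,0.2],"xyz":[0.5,-1,0],"claw":1}]'
python3 -m crank '[{"delta_rot":[0,0,0.1],"xyz":[0.25,-0.5,0],"claw":1},{"delta_rot":[0,0,0.2],"xyz":[0.5,-1,0],"claw":1}]'
python3 -c "
from h import *;s=env.read_state();print(s['tcp_pos'],s['ee_rot'],s['qpos'].round(2),s['time'])"
```

```text
time: 0.65
tcp_pos: [204.9, 435.7, 334.2]
ee_rot: [-0.189, 0.982, 0.001, 0.001]
force: [1.1, -0.1, 0.2]
grip_width: 85.2
time: 0.9
tcp_pos: [256.8, 331.9, 333.3]
ee_rot: [-0.331, 0.944, -0.0, 0.0]
force: [2.3, 0.0, 0.8]
grip_width: 85.3
time: 1.15
tcp_pos: [304.5, 238.8, 333.5]
ee_rot: [-0.459, 0.889, -0.0, 0.0]
force: [1.1, 0.9, 0.1]
grip_width: 85.5
[304.51780876 238.76346962 333.47530659] [-4.58542714e-01  8.88672338e-01 -7.53143465e-05  2.21734276e-04] [ 0.36 -0.34  1.89 -0.    1.59 -2.17] 1.15
```

The last joint would run out of range if I kept the jaws along x. So I'll push +y with the back of one open finger, jaws along y, which needs no tilt. Swinging the hand back and over.

```bash
python3 -m crank '[{"delta_rot":[0,0,-0.07],"xyz":[0.18,-0.4,0],"claw":1},{"delta_rot":[0,0,-0.13],"xyz":[0.35,-0.81,0],"claw":1}]' >/dev/null
python3 -m crank '[{"delta_rot":[0,0,-0.07],"xyz":[0.18,-0.4,0],"claw":1},{"delta_rot":[0,0,-0.13],"xyz":[0.35,-0.81,0],"claw":1}]'>/dev/null
python3 -m crank '[{"delta_rot":[0,0,-0.07],"xyz":[0.18,-0.4,0],"claw":1},{"delta_rot":[0,0,-0.13],"xyz":[0.35,-0.81,0],"claw":1}]'>/dev/null
python3 -m crank '[{"delta_rot":[0,0,-0.07],"xyz":[0.18,-0.4,0],"claw":1},{"delta_rot":[0,0,-0.13],"xyz":[0.35,-0.81,0],"claw":1}]'>/dev/null
python3 -m crank '[{"delta_rot":[0,0,-0.07],"xyz":[0.18,-0.4,0],"claw":1},{"delta_rot":[0,0,-0.14],"xyz":[0.35,-0.81,0],"claw":1},{"delta_rot":[0,0,-0.14],"xyz":[0.35,-0.81,0],"claw":1}]'
cat >> h.py <<'E'
from scipy.spatial.transform import Rotation as Rr
def st():
    s=env.read_state(); M=Rr.from_quat(s['ee_rot']).as_matrix()
    print('t',s['time'],'tcp',s['tcp_pos'].round(1),'jaw az',np.rad2deg(np.arctan2(M[1,1],M[0,1])).round(2),'z',M[:,2].round(3),'F',s['force'].round(1),'q',s['qpos'].round(2),'w',round(s['grip_width'],1))
E
python3 -c "
from h import *;st();snap('side','d1');snap('wrist','w1')"
```

```text
time: 2.52
tcp_pos: [514.2, -248.5, 331.7]
ee_rot: [0.046, 0.999, 0.001, -0.001]
force: [-0.2, 0.6, 0.1]
grip_width: 85.8
t 2.525 tcp [ 514.2 -248.5  331.7] jaw az 84.68 z [-0.002  0.001 -1.   ] F [-0.2  0.6  0.1] q [-0.66  0.11  1.49 -0.    1.55 -2.14] w 85.8
```

View pics/w1.png

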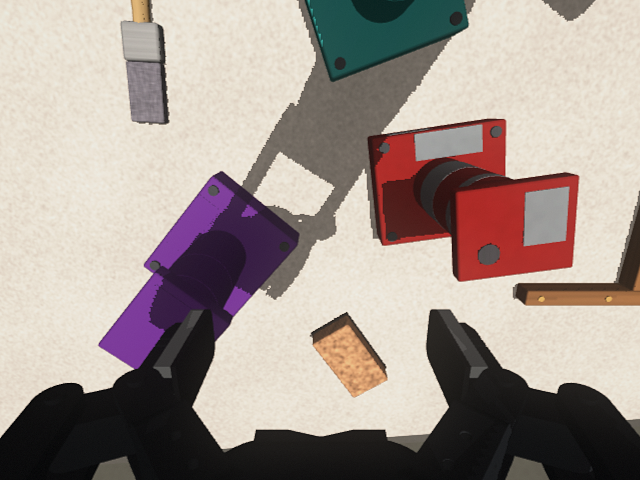

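View pics/d1.png

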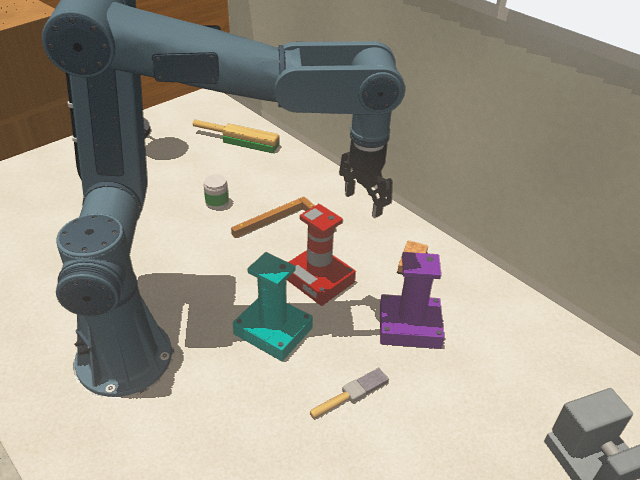

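The wrist view shows the red base (370–505, 120–240) on the finger's right and purple on the left. The gap between them is free. Descending.

```bash
python3 -m crank '[{"delta_rot":[0,0,0],"xyz":[0,0,-0.5],"claw":1},{"delta_rot":[0,0,0],"xyz":[0,0,-1],"claw":1}]' >/dev/null
python3 -m crank '[{"delta_rot":[0,0,0],"xyz":[0,0,-0.5],"claw":1},{"delta_rot":[0,0,0],"xyz":[0,0,-1],"claw":1}]' 
python3 -m crank '[{"delta_rot":[0,0,0],"xyz":[0,0,-0.3],"claw":1},{"delta_rot":[0,0,0],"xyz":[0,0,-0.5],"claw":1},{"delta_rot":[0,0,0],"xyz":[0,0,-0.6],"claw":1}]'
python3 -c "
from h import *;st();snap('side','d2');snap('scene','s2');snap('wrist','w2')
a=cv2.imread('pics/s2.png')[120:420,80:460];b=cv2.imread('pics/d2.png')[180:380,220:460]
cv2.imwrite('pics/c2.png',np.vstack([cv2.resize(a,(400,300)),cv2.resize(b,(400,300))]))"
```

```text
time: 3.12
tcp_pos: [514.2, -244.0, 92.8]
ee_rot: [0.043, 0.999, -0.0, 0.001]
force: [-0.2, -0.4, 1.5]
grip_width: 85.7
time: 3.5
tcp_pos: [513.5, -243.8, 20.7]
ee_rot: [0.043, 0.999, 0.001, -0.001]
force: [-0.3, 0.3, -0.4]
grip_width: 85.8
t 3.5 tcp [ 513.5 -243.8   20.7] jaw az 85.03 z [-0.001  0.001 -1.   ] F [-0.3  0.3 -0.4] q [-0.65  0.44  1.75  0.    0.95 -2.14] w 85.8
```

View pics/c2.png

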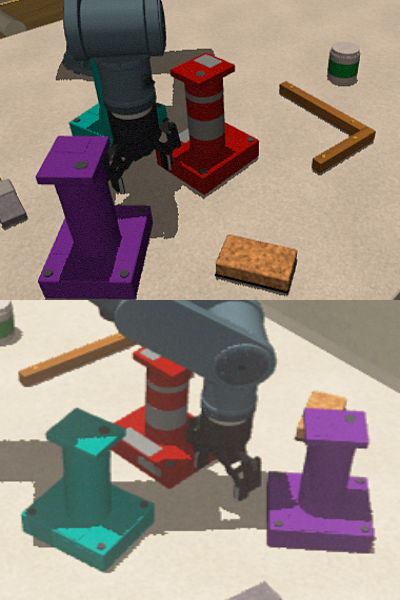

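View pics/w2.png

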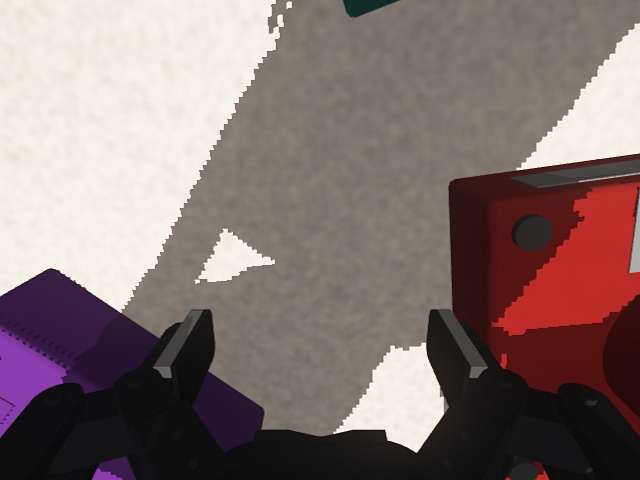

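The near finger sits beside the base's left face (x≈450 px). The linkage bulges outward higher up, so I'll measure its profile from depth before going lower.

```bash
python3 - <<'E'
from h import *
p,P=cloud('w2'); s=env.read_state(); T=Rr.from_quat(s['ee_rot'])
Q=T.inv().apply((P.reshape(-1,3)-s['tcp_pos'])).reshape(480,640,3)
k=(p.max(-1)<60)&(np.abs(Q[...,0])<60)&(Q[...,2]<5)&(np.abs(Q[...,1])<120); k[:300]=0
q=Q[k]
for z0 in range(-140,0,8):
    m=(q[:,2]>=z0)&(q[:,2]<z0+8)
    if m.sum()>5: print(z0,m.sum(),'y',q[m,1].min().round(1),q[m,1].max().round(1),'x',q[m,0].min().round(),q[m,0].max().round())
for t in('s2','d2'):
    p,P,h=base(t);Z=P[...,2]
    k=((h[...,0]<6)|(h[...,0]>174))&(h[...,1]>170)&(abs(Z-45)<3)&(abs(P[...,0]-527)<90)&(abs(P[...,1]+107)<90)
    print(rectfit(P[k][:,:2]))
E
```

```text
-100 18 y -15.3 16.0 x 20.0 21.0
-92 5972 y -65.8 65.7 x 10.0 21.0
-84 14410 y -72.1 72.3 x -0.0 19.0
-76 9188 y -74.3 74.1 x -10.0 18.0
-68 11989 y -74.6 75.2 x -13.0 15.0
-60 2801 y -74.3 74.5 x 5.0 14.0
-52 1349 y -55.7 56.3 x -6.0 12.0
-44 2091 y -56.4 113.5 x -21.0 12.0
-36 2936 y -56.3 115.0 x -22.0 17.0
-28 2975 y -118.3 119.9 x -60.0 19.0
-20 2070 y -119.7 63.9 x -60.0 17.0
-12 1423 y -97.8 63.9 x -60.0 13.0
-4 1482 y -97.8 64.2 x -60.0 8.0
((526.5125122070312, -106.9488754272461), (131.26751708984375, 151.06015014648438), 3.538191080093384)
((507.4599914550781, -98.5038070678711), (140.8656463623047, 122.637939453125), 45.31747055053711)
```

Knuckles reach ±75 mm only above about 57 mm over the TCP, so they clear the 45 mm base and stay outside the column. In the fence frame the finger line (x=-143.9) already runs through the pedestal centre (x=-143.4). Lowering, then pushing along the fence's y.

```bash
python3 -m crank '[{"delta_rot":[0,0,0],"xyz":[0,0,-0.06],"claw":1},{"delta_rot":[0,0,0],"xyz":[0,0,-0.12],"claw":1},{"delta_rot":[0,0,0],"xyz":[0,0,-0.12],"claw":1}]' 
python3 -m crank '[{"delta_rot":[0,0,0],"xyz":[0.005,0.05,0],"claw":1},{"delta_rot":[0,0,0],"xyz":[0.01,0.1,0],"claw":1},{"delta_rot":[0,0,0],"xyz":[0.015,0.16,0],"claw":1},{"delta_rot":[0,0,0],"xyz":[0.02,0.24,0],"claw":1},{"delta_rot":[0,0,0],"xyz":[0.03,0.33,0],"claw":1}]'
python3 -c "
from h import *;st();snap('side','d3');snap('scene','s3')
a=cv2.imread('pics/s3.png')[120:420,80:460];b=cv2.imread('pics/d3.png')[180:380,220:460]
cv2.imwrite('pics/c3.png',np.vstack([cv2.resize(a,(400,300)),cv2.resize(b,(400,300))]))"
```

```text
time: 4.03
tcp_pos: [513.8, -245.4, 6.7]
ee_rot: [0.044, 0.999, 0.0, -0.0]
force: [0.6, 0.1, -0.3]
grip_width: 85.2
time: 4.65
tcp_pos: [518.1, -207.6, 7.6]
ee_rot: [0.044, 0.999, -0.002, 0.001]
force: [-1.1, -6.9, -3.5]
grip_width: 85.6
t 4.65 tcp [ 518.1 -207.6    7.6] jaw az 84.93 z [ 0.001 -0.003 -1.   ] F [-1.1 -6.9 -3.5] q [-0.59  0.45  1.78 -0.    0.91 -2.07] w 85.6
```

View pics/c3.png

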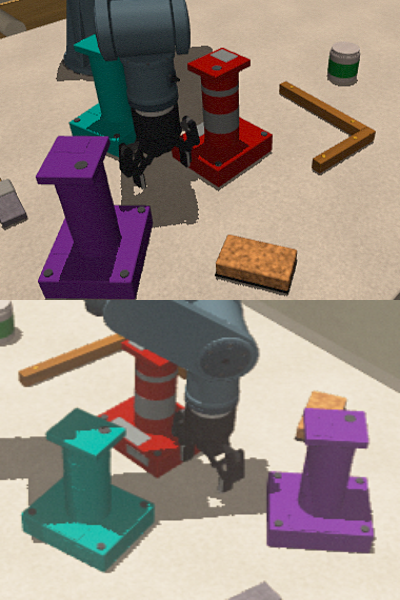

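```bash
cat >> h.py <<'E'
C=np.array([694.1,152.7]); th=np.deg2rad(-5.2); RF=np.array([[np.cos(th),-np.sin(th)],[np.sin(th),np.cos(th)]])
def ped(tag):
    p,P,h=base(tag);Z=P[...,2]
    red=((h[...,0]<6)|(h[...,0]>174))&(h[...,1]>150)
    for nm,lo,hi in(('base',42,48),('plate',215,225)):
        k=red&(Z>lo)&(Z<hi)&(P[...,0]>380)&(P[...,0]<760)&(abs(P[...,1])<220)
        n,l,s,c=cv2.connectedComponentsWithStats(k.astype(np.uint8),connectivity=8)
        if nm=='plate': k=l==1+np.argmax(s[1:,4])
        else:
            k=np.isin(l,[i for i in range(1,n) if s[i,4]>15])
        (c,w,a)=rectfit(P[k][:,:2]); f=(np.array(c)-C)@RF
        a=(a+45)%90-45
        print(tag,nm,k.sum(),'world',np.round(c,1),'size',np.round(w,1),'yaw',round(a,2),'rel yaw',round(a+5.2,2),'fence xy',f.round(1),'z',np.median(P[k][:,2]).round(1))
E
python3 -c "
from h import *;ped('s0');ped('d0');ped('s3');ped('d3')"
```

```text
s0 base 1909 world [ 527.2 -106.9] size [131.4 151.2] yaw 2.49 rel yaw 7.69 fence xy [-142.7 -273.7] z 44.7
s0 plate 818 world [ 527.2 -106.2] size [71.3 88.1] yaw 2.2 rel yaw 7.4 fence xy [-142.7 -273. ] z 219.8
d0 base 374 world [ 524.5 -107.3] size [130.9 150.1] yaw 3.51 rel yaw 8.71 fence xy [-145.3 -274.3] z 45.1
d0 plate 424 world [ 525.2 -108.3] size [71.6 87.6] yaw 5.64 rel yaw 10.84 fence xy [-144.5 -275.2] z 220.1
s3 base 1524 world [532.1 -73.8] size [129.1 152.6] yaw 0.99 rel yaw 6.19 fence xy [-140.8 -240.2] z 44.7
s3 plate 792 world [530.  -74.2] size [72.3 86.9] yaw 2.18 rel yaw 7.38 fence xy [-142.9 -240.8] z 219.7
d3 base 264 world [502.9 -77.4] size [155.8  65.9] yaw -8.57 rel yaw -3.37 fence xy [-169.5 -246.5] z 45.1
d3 plate 144 world [503.  -79.4] size [23.  88.9] yaw 8.32 rel yaw 13.52 fence xy [-169.3 -248.4] z 219.9
```

```bash
python3 -m crank '[{"delta_rot":[0,0,0],"xyz":[0.01,0.12,0],"claw":1},{"delta_rot":[0,0,0],"xyz":[0.02,0.25,0],"claw":1},{"delta_rot":[0,0,0],"xyz":[0.035,0.38,0],"claw":1},{"delta_rot":[0,0,0],"xyz":[0.045,0.5,0],"claw":1},{"delta_rot":[0,0,0],"xyz":[0.055,0.6,0],"claw":1}]'
python3 -m crank '[{"delta_rot":[0,0,0],"xyz":[0.01,0.12,0],"claw":1},{"delta_rot":[0,0,0],"xyz":[0.02,0.25,0],"claw":1},{"delta_rot":[0,0,0],"xyz":[0.035,0.36,0],"claw":1},{"delta_rot":[0,0,0],"xyz":[0.045,0.46,0],"claw":1}]'
python3 -c "
from h import *;st();snap('side','d4');snap('scene','s4');ped('s4')
a=cv2.imread('pics/s4.png')[120:420,80:460];b=cv2.imread('pics/d4.png')[180:380,220:460]
cv2.imwrite('pics/c4.png',np.vstack([cv2.resize(a,(400,300)),cv2.resize(b,(400,300))]))"
```

```text
time: 5.38
tcp_pos: [524.7, -135.2, 7.6]
ee_rot: [0.044, 0.999, -0.001, 0.0]
force: [-2.8, -8.2, -0.7]
grip_width: 85.1
time: 5.88
tcp_pos: [530.0, -80.0, 7.5]
ee_rot: [0.044, 0.999, -0.001, 0.0]
force: [-1.4, -9.5, -0.7]
grip_width: 85.5
t 5.875 tcp [530.  -80.    7.5] jaw az 84.95 z [ 0.    -0.003 -1.   ] F [-1.4 -9.5 -0.7] q [-0.37  0.41  1.84 -0.    0.89 -1.85] w 85.5
s4 base 1258 world [553.4  50.7] size [151.7 129. ] yaw -5.33 rel yaw -0.13 fence xy [-130.8 -114.3] z 44.6
s4 plate 640 world [552.8  50.4] size [87.  71.4] yaw -4.75 rel yaw 0.45 fence xy [-131.4 -114.7] z 219.6
```

View pics/c4.png

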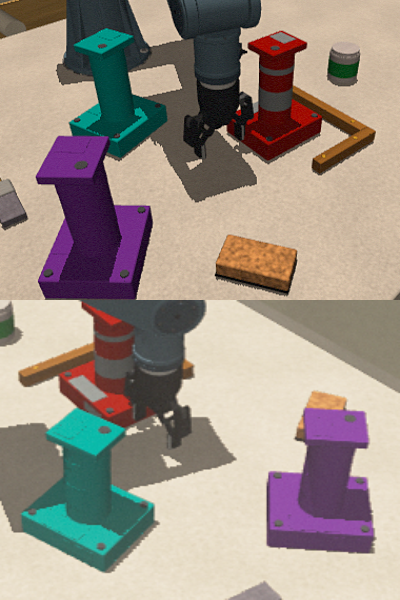

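Yaw is now aligned with the fence (within 0.5°), with 39 mm left in y. Continuing, slowing toward contact.

```bash
python3 -m crank '[{"delta_rot":[0,0,0],"xyz":[0.01,0.1,0],"claw":1},{"delta_rot":[0,0,0],"xyz":[0.02,0.18,0],"claw":1},{"delta_rot":[0,0,0],"xyz":[0.025,0.24,0],"claw":1},{"delta_rot":[0,0,0],"xyz":[0.027,0.27,0],"claw":1}]'
python3 -m crank '[{"delta_rot":[0,0,0],"xyz":[0.002,0.02,0],"claw":1},{"delta_rot":[0,0,0],"xyz":[0.003,0.03,0],"claw":1}]'
python3 -m crank '[{"delta_rot":[0,0,0],"xyz":[0,0.01,0],"claw":1},{"delta_rot":[0,0,0],"xyz":[0.002,0.02,0],"claw":1}]'
python3 -c "
from h import *;st();snap('scene','s5');ped('s5')"
```

```text
time: 6.48
tcp_pos: [533.3, -47.8, 7.5]
ee_rot: [0.044, 0.999, -0.001, 0.0]
force: [-1.3, -9.8, -0.4]
grip_width: 85.5
time: 6.72
tcp_pos: [533.6, -44.4, 7.4]
ee_rot: [0.044, 0.999, -0.001, 0.0]
force: [-1.4, -9.8, 0.4]
grip_width: 85.4
time: 6.98
tcp_pos: [533.8, -42.2, 7.4]
ee_rot: [0.044, 0.999, -0.001, 0.0]
force: [-1.7, -9.9, 0.8]
grip_width: 85.3
t 6.975 tcp [533.8 -42.2   7.4] jaw az 84.92 z [ 0.    -0.002 -1.   ] F [-1.7 -9.9  0.8] q [-0.3   0.41  1.84 -0.    0.89 -1.78] w 85.3
s5 base 1181 world [560.1  85.9] size [150.9 129. ] yaw -7.49 rel yaw -2.29 fence xy [-127.4  -78.7] z 44.6
s5 plate 603 world [558.4  85.9] size [85.6 72.8] yaw -7.2 rel yaw -2.0 fence xy [-129.1  -78.9] z 219.6
```

```bash
python3 -m crank '[{"delta_rot":[0,0,0],"xyz":[0,0.015,0],"claw":1},{"delta_rot":[0,0,0],"xyz":[0,0.02,0],"claw":1}]'
python3 -m crank '[{"delta_rot":[0,0,0],"xyz":[0,0.01,0],"claw":1},{"delta_rot":[0,0,0],"xyz":[0,0.02,0],"claw":1}]'
python3 -c "
from h import *;st();snap('scene','s6');ped('s6')"
```

```text
time: 7.28
tcp_pos: [533.9, -39.7, 7.4]
ee_rot: [0.044, 0.999, -0.001, 0.0]
force: [-0.7, -10.4, -0.7]
grip_width: 85.5
time: 7.52
tcp_pos: [535.0, -39.3, 7.7]
ee_rot: [0.044, 0.999, -0.003, 0.001]
force: [2.1, -20.4, -4.9]
grip_width: 85.3
t 7.525 tcp [535.  -39.3   7.7] jaw az 84.92 z [ 0.003 -0.005 -1.   ] F [  2.1 -20.4  -4.9] q [-0.29  0.41  1.84 -0.01  0.89 -1.77] w 85.3
s6 base 1167 world [574.9  87.1] size [150.   99.1] yaw -7.32 rel yaw -2.12 fence xy [-112.8  -76.2] z 44.5
s6 plate 610 world [559.9  89. ] size [87.9 71.6] yaw -6.31 rel yaw -1.11 fence xy [-127.9  -75.6] z 219.5
```

Contact with the side strip: force rose from 10 to 20 N and y is at -75.6. Backing off and going round low to the -x side, tilting the hand 20° back so its body stays off the column.

```bash
python3 -m crank '[{"delta_rot":[0,0,0],"xyz":[-0.01,-0.12,0],"claw":1},{"delta_rot":[0,0,0],"xyz":[-0.02,-0.3,0],"claw":1}]'
python3 -m crank '[{"delta_rot":[0,0,0],"xyz":[-0.3,0,0],"claw":1},{"delta_rot":[0,0,0],"xyz":[-0.7,0,0],"claw":1},{"delta_rot":[-0.01,-0.11,0],"xyz":[-0.9,0,0],"claw":1},{"delta_rot":[-0.02,-0.22,0],"xyz":[-0.9,0.1,0],"claw":1}]'
python3 -m crank '[{"delta_rot":[0,0,0],"xyz":[0,0.4,0],"claw":1},{"delta_rot":[0,0,0],"xyz":[0,0.8,0],"claw":1},{"delta_rot":[0,0,0],"xyz":[0,0.8,0],"claw":1}]'
python3 -c "
from h import *;st();snap('scene','s7');snap('wrist','w7');ped('s7')"
```

```text
time: 7.82
tcp_pos: [530.9, -71.5, 7.0]
ee_rot: [0.044, 0.999, 0.001, -0.0]
force: [-0.2, -0.7, -0.5]
grip_width: 85.4
time: 8.32
tcp_pos: [421.8, -59.7, 7.2]
ee_rot: [0.044, 0.984, -0.009, 0.174]
force: [1.8, 1.0, -1.2]
grip_width: 85.3
time: 8.7
tcp_pos: [422.1, 39.6, 6.9]
ee_rot: [0.041, 0.984, -0.007, 0.172]
force: [-0.1, -0.2, -0.9]
grip_width: 85.6
t 8.7 tcp [422.1  39.6   6.9] jaw az 85.24 z [ 0.338 -0.028 -0.941] F [-0.1 -0.2 -0.9] q [-0.23  0.05  2.37  0.13  0.38 -1.83] w 85.6
s7 base 1427 world [559.1  88.6] size [150.9 133.2] yaw -6.55 rel yaw -1.35 fence xy [-128.6  -76.1] z 44.6
s7 plate 609 world [560.   89.1] size [88.8 71.3] yaw -8.07 rel yaw -2.87 fence xy [-127.8  -75.5] z 219.5
```

View pics/s7.png

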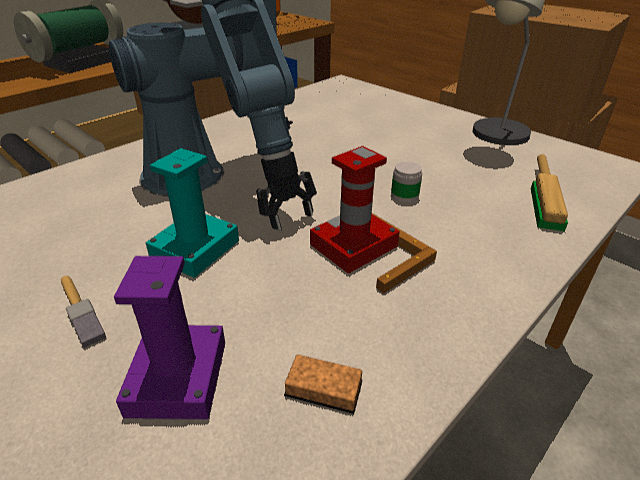

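View pics/w7.png

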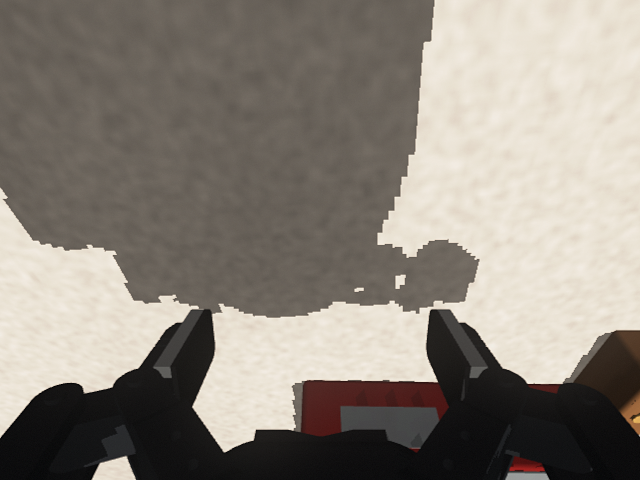

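```bash
python3 -m crank '[{"delta_rot":[0,0,0],"xyz":[0.05,0.25,0],"claw":1},{"delta_rot":[0,0,-0.005],"xyz":[0.15,0.5,0],"claw":1},{"delta_rot":[0,0,-0.005],"xyz":[0.27,0.5,0],"claw":1},{"delta_rot":[0,0,-0.005],"xyz":[0.4,0.49,0],"claw":1}]'
python3 -c "
from h import *;st();snap('scene','s8');ped('s8')"
```

```text
time: 9.3
tcp_pos: [472.4, 94.0, 7.1]
ee_rot: [0.048, 0.984, -0.009, 0.172]
force: [0.5, 0.0, 0.8]
grip_width: 85.6
t 9.3 tcp [472.4  94.    7.1] jaw az 84.42 z [ 0.338 -0.034 -0.94 ] F [0.5 0.  0.8] q [-0.04  0.18  2.23 -0.06  0.39 -1.46] w 85.6
s8 base 1418 world [559.   89.1] size [150.9 133.4] yaw -6.49 rel yaw -1.29 fence xy [-128.7  -75.6] z 44.6
s8 plate 601 world [558.8  88.5] size [87.2 72.6] yaw -6.71 rel yaw -1.51 fence xy [-128.9  -76.2] z 219.6
```

```bash
python3 -m crank '[{"delta_rot":[0,0,0.004],"xyz":[0.09,-0.008,0],"claw":1},{"delta_rot":[0,0,0.004],"xyz":[0.17,-0.014,0],"claw":1},{"delta_rot":[0,0,0.004],"xyz":[0.26,-0.022,0],"claw":1},{"delta_rot":[0,0,0.004],"xyz":[0.35,-0.03,0],"claw":1},{"delta_rot":[0,0,0.004],"xyz":[0.44,-0.038,0],"claw":1}]'
python3 -c "
from h import *;st();snap('scene','s9');ped('s9');cv2.imwrite('pics/c9.png',cv2.resize(cv2.imread('pics/s9.png')[100:320,220:470],None,fx=3,fy=2.7)[:594])"
```

```text
time: 9.98
tcp_pos: [519.8, 90.5, 4.8]
ee_rot: [0.045, 0.985, -0.008, 0.168]
force: [-16.1, 0.2, 10.1]
grip_width: 85.5
t 9.975 tcp [519.8  90.5   4.8] jaw az 84.81 z [ 0.33  -0.031 -0.944] F [-16.1   0.2  10.1] q [-0.04  0.27  2.11 -0.04  0.43 -1.49] w 85.5
s9 base 1489 world [590.6  87.1] size [151. 132.] yaw -5.72 rel yaw -0.52 fence xy [-97.2 -74.7] z 44.6
s9 plate 621 world [591.2  86.9] size [86.2 71.6] yaw -5.78 rel yaw -0.58 fence xy [-96.5 -74.9] z 219.5
```

View pics/c9.png

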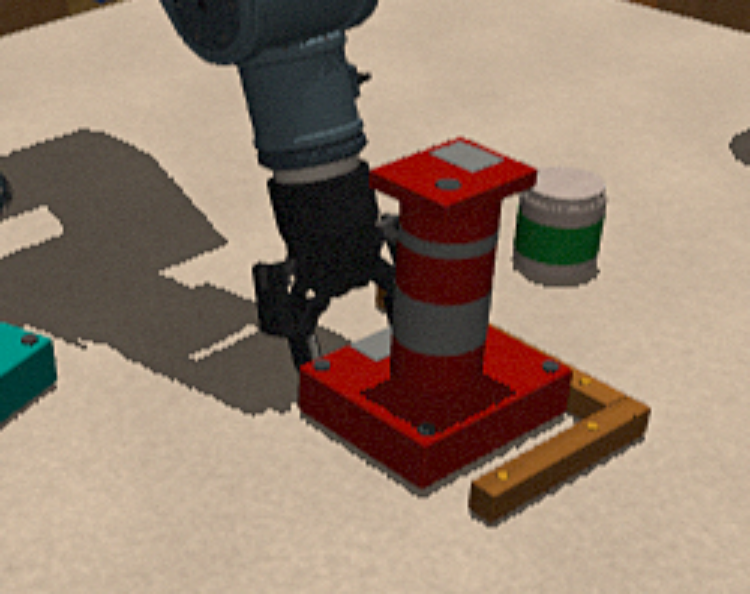

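Sliding square along the side strip with about 32 mm left, no contact with the column. Continuing slower, then creeping to contact.

```bash
python3 -m crank '[{"delta_rot":[0,0,0],"xyz":[0.06,-0.005,0],"claw":1},{"delta_rot":[0,0,0],"xyz":[0.12,-0.01,0],"claw":1},{"delta_rot":[0,0,0],"xyz":[0.17,-0.015,0],"claw":1},{"delta_rot":[0,0,0],"xyz":[0.2,-0.017,0],"claw":1}]'
python3 -m crank '[{"delta_rot":[0,0,0],"xyz":[0.02,0,0],"claw":1},{"delta_rot":[0,0,0],"xyz":[0.03,0,0],"claw":1}]'
python3 -c "
from h import *;st();snap('scene','s10');ped('s10')"
```

```text
time: 10.52
tcp_pos: [543.9, 88.4, 4.7]
ee_rot: [0.045, 0.985, -0.008, 0.168]
force: [-14.4, -0.3, 7.3]
grip_width: 85.3
time: 10.78
tcp_pos: [546.9, 88.3, 4.5]
ee_rot: [0.045, 0.985, -0.008, 0.167]
force: [-16.9, -2.5, 10.1]
grip_width: 85.5
t 10.775 tcp [546.9  88.3   4.5] jaw az 84.8 z [ 0.329 -0.031 -0.944] F [-16.9  -2.5  10.1] q [-0.04  0.31  2.05 -0.04  0.45 -1.49] w 85.5
s10 base 1572 world [617.1  84.1] size [152.7 131.7] yaw -5.89 rel yaw -0.69 fence xy [-70.5 -75.3] z 44.6
s10 plate 671 world [617.   85.1] size [87.  72.7] yaw -5.15 rel yaw 0.05 fence xy [-70.7 -74.3] z 219.5
```

```bash
python3 -m crank '[{"delta_rot":[0,0,0],"xyz":[0.015,0,0],"claw":1},{"delta_rot":[0,0,0],"xyz":[0.03,-0.002,0],"claw":1}]'
python3 -m crank '[{"delta_rot":[0,0,0],"xyz":[0.01,0,0],"claw":1},{"delta_rot":[0,0,0],"xyz":[0.02,-0.001,0],"claw":1}]'
python3 -c "
from h import *;st();snap('scene','s11');ped('s11')"
```

```text
time: 11.08
tcp_pos: [550.2, 88.0, 4.5]
ee_rot: [0.045, 0.985, -0.008, 0.167]
force: [-16.0, -1.0, 7.0]
grip_width: 85.6
time: 11.32
tcp_pos: [552.5, 87.8, 4.4]
ee_rot: [0.045, 0.985, -0.008, 0.167]
force: [-20.5, -2.1, 11.6]
grip_width: 85.2
t 11.325 tcp [552.5  87.8   4.4] jaw az 84.8 z [ 0.328 -0.031 -0.944] F [-20.5  -2.1  11.6] q [-0.04  0.32  2.03 -0.04  0.45 -1.49] w 85.2
s11 base 1564 world [623.1  84.1] size [151.7 130.8] yaw -5.8 rel yaw -0.6 fence xy [-64.5 -74.7] z 44.5
s11 plate 679 world [622.8  84.4] size [87.6 72.6] yaw -4.12 rel yaw 1.08 fence xy [-64.8 -74.5] z 219.5
```

```bash
python3 -m crank '[{"delta_rot":[0,0,0],"xyz":[0.01,0,0],"claw":1},{"delta_rot":[0,0,0],"xyz":[0.015,0,0],"claw":1}]'
python3 -m crank '[{"delta_rot":[0,0,0],"xyz":[0.01,0,0],"claw":1},{"delta_rot":[0,0,0],"xyz":[0.01,0,0],"claw":1}]'
python3 -c "
from h import *;st();snap('scene','s12');ped('s12');cv2.imwrite('pics/c12.png',cv2.resize(cv2.imread('pics/s12.png')[190:310,290:450],None,fx=4.9,fy=4.9,interpolation=cv2.INTER_CUBIC))"
```

```text
time: 11.62
tcp_pos: [552.5, 88.1, 3.7]
ee_rot: [0.045, 0.985, -0.008, 0.165]
force: [-22.7, -1.3, 12.9]
grip_width: 85.8
time: 11.88
tcp_pos: [552.5, 88.3, 3.1]
ee_rot: [0.044, 0.985, -0.008, 0.164]
force: [-24.5, -0.2, 16.2]
grip_width: 85.8
t 11.875 tcp [552.5  88.3   3.1] jaw az 84.82 z [ 0.323 -0.031 -0.946] F [-24.5  -0.2  16.2] q [-0.04  0.33  2.03 -0.04  0.46 -1.49] w 85.8
s12 base 1573 world [622.3  84.8] size [152.  130.8] yaw -5.36 rel yaw -0.16 fence xy [-65.3 -74.2] z 44.5
s12 plate 680 world [623.2  84.5] size [89.2 71.2] yaw -5.81 rel yaw -0.61 fence xy [-64.4 -74.3] z 219.5
```

View pics/c12.png

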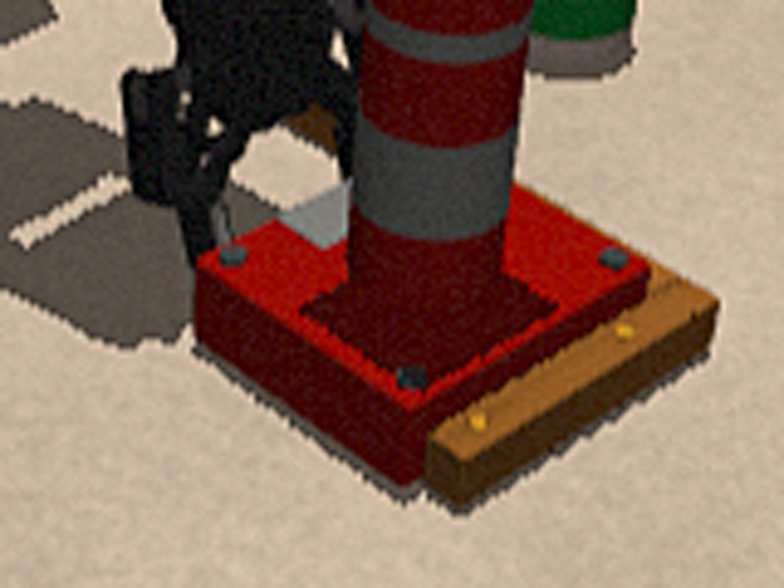

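The base is against the back strip: the TCP stopped at 552.5 while force rose to 25 N. A final confirming push on the -y face will close any remaining side gap. Backing straight off and going round.

```bash
python3 -m crank '[{"delta_rot":[0,0,0],"xyz":[-0.1,0.009,0.02],"claw":1},{"delta_rot":[0,0,0],"xyz":[-0.4,0.03,0.04],"claw":1},{"delta_rot":[0,0,0],"xyz":[-0.4,0.03,0.04],"claw":1}]'
python3 -m crank '[{"delta_rot":[0,0,0],"xyz":[0,-0.3,0],"claw":1},{"delta_rot":[0.01,0.11,0],"xyz":[-0.1,-0.65,0],"claw":1},{"delta_rot":[0.02,0.2,0],"xyz":[-0.1,-1,0],"claw":1},{"delta_rot":[0.02,0.2,0],"xyz":[-0.1,-1,0],"claw":1}]'
python3 -c "
from h import *;st();snap('scene','s13');ped('s13');fence('s13')"
```

```text
time: 12.3
tcp_pos: [510.0, 91.9, 11.2]
ee_rot: [0.044, 0.984, -0.008, 0.171]
force: [0.2, -0.2, 1.2]
grip_width: 85.6
time: 12.8
tcp_pos: [505.2, -32.4, 13.5]
ee_rot: [0.047, 0.999, -0.0, 0.018]
force: [1.1, 0.9, -0.4]
grip_width: 85.3
t 12.8 tcp [505.2 -32.4  13.5] jaw az 84.57 z [ 0.036 -0.003 -0.999] F [ 1.1  0.9 -0.4] q [-0.3   0.33  1.94  0.01  0.84 -1.79] w 85.3
s13 base 1585 world [622.9  84.7] size [151.6 131.3] yaw -5.61 rel yaw -0.41 fence xy [-64.7 -74.2] z 44.5
s13 plate 655 world [623.2  84.1] size [85.7 72.6] yaw -3.97 rel yaw 1.23 fence xy [-64.4 -74.8] z 219.5Traceback (most recent call last):
  File "<string>", line 2, in <module>
    from h import *;st();snap('scene','s13');ped('s13');fence('s13')
                                                        ~~~~~^^^^^^^
  File "h.py", line 32, in fence
    t,lo,hi=edge(s[:,0],s[:,1]); f=np.polyfit(t,(lo+hi)/2,1); cy=np.median((lo+hi)/2); wy=np.median(hi-lo)
                                   ~~~~~~~~~~^^^^^^^^^^^^^^^
    raise TypeError("expected non-empty vector for x")
TypeError: expected non-empty vector for x
```

```bash
python3 -m crank '[{"delta_rot":[0,0.02,0],"xyz":[0,-0.36,0],"claw":1},{"delta_rot":[0,0.02,0],"xyz":[0.4,-0.37,-0.04],"claw":1},{"delta_rot":[0,0.02,0],"xyz":[0.86,-0.36,-0.05],"claw":1},{"delta_rot":[0,0.02,0],"xyz":[0.87,-0.3,-0.05],"claw":1}]'
python3 -c "
from h import *;st()"
```

```text
time: 13.35
tcp_pos: [608.4, -63.7, 5.8]
ee_rot: [0.045, 0.999, -0.001, 0.002]
force: [-0.9, 0.2, 0.6]
grip_width: 85.3
t 13.35 tcp [608.4 -63.7   5.8] jaw az 84.86 z [ 0.004 -0.001 -1.   ] F [-0.9  0.2  0.6] q [-0.3   0.54  1.64 -0.    0.96 -1.78] w 85.3
```

```bash
python3 -m crank '[{"delta_rot":[0,0,0],"xyz":[0.004,0.06,0],"claw":1},{"delta_rot":[0,0,0],"xyz":[0.01,0.11,0],"claw":1},{"delta_rot":[0,0,0],"xyz":[0.012,0.13,0],"claw":1}]'
python3 -m crank '[{"delta_rot":[0,0,0],"xyz":[0.001,0.015,0],"claw":1},{"delta_rot":[0,0,0],"xyz":[0.003,0.03,0],"claw":1}]'
python3 -c "
from h import *;st()"
```

```text
time: 13.72
tcp_pos: [605.7, -47.7, 6.0]
ee_rot: [0.045, 0.999, -0.0, -0.0]
force: [0.2, -0.8, 0.2]
grip_width: 85.1
time: 13.98
tcp_pos: [606.8, -45.0, 6.1]
ee_rot: [0.045, 0.999, -0.0, 0.0]
force: [0.2, 0.8, -0.9]
grip_width: 85.3
t 13.975 tcp [606.8 -45.    6.1] jaw az 84.8 z [ 0.    -0.001 -1.   ] F [ 0.2  0.8 -0.9] q [-0.27  0.54  1.64 -0.    0.96 -1.75] w 85.3
```

```bash
python3 -m crank '[{"delta_rot":[0,0,0],"xyz":[0.001,0.01,0],"claw":1},{"delta_rot":[0,0,0],"xyz":[0.002,0.02,0],"claw":1}]'
python3 -m crank '[{"delta_rot":[0,0,0],"xyz":[0.001,0.01,0],"claw":1},{"delta_rot":[0,0,0],"xyz":[0.001,0.015,0],"claw":1}]'
python3 -c "
from h import *;st()"
```

```text
time: 14.22
tcp_pos: [606.8, -44.9, 6.3]
ee_rot: [0.045, 0.999, -0.002, -0.0]
force: [-4.5, -12.4, 2.8]
grip_width: 85.5
time: 14.48
tcp_pos: [606.8, -44.9, 6.4]
ee_rot: [0.045, 0.999, -0.003, -0.0]
force: [-5.5, -17.5, 3.8]
grip_width: 85.6
t 14.475 tcp [606.8 -44.9   6.4] jaw az 84.82 z [-0.001 -0.006 -1.   ] F [ -5.5 -17.5   3.8] q [-0.27  0.54  1.64 -0.01  0.96 -1.74] w 85.6
```

```bash
python3 -m crank '[{"delta_rot":[0,0,0],"xyz":[0.001,0.015,0],"claw":1},{"delta_rot":[0,0,0],"xyz":[0.003,0.03,0],"claw":1},{"delta_rot":[0,0,0],"xyz":[0.003,0.03,0],"claw":1}]'
python3 -c "
from h import *;st();snap('scene','s14');ped('s14')"
```

```text
time: 14.85
tcp_pos: [606.8, -44.9, 6.7]
ee_rot: [0.045, 0.999, -0.005, -0.001]
force: [-9.3, -30.3, 3.9]
grip_width: 85.2
t 14.85 tcp [606.8 -44.9   6.7] jaw az 84.82 z [-0.002 -0.01  -1.   ] F [ -9.3 -30.3   3.9] q [-0.26  0.54  1.64 -0.01  0.96 -1.74] w 85.2
s14 base 1217 world [647.5  81.8] size [152.2  80.7] yaw -4.92 rel yaw 0.28 fence xy [-40.  -74.8] z 44.5
s14 plate 651 world [623.2  84.4] size [86.3 71.3] yaw -6.07 rel yaw -0.87 fence xy [-64.4 -74.4] z 219.4
```

It didn't move under 30 N, so the side is flush. Withdrawing, then raising for a wrist look.

```bash
python3 -m crank '[{"delta_rot":[0,0,0],"xyz":[-0.005,-0.06,0],"claw":1},{"delta_rot":[0,0,0],"xyz":[-0.03,-0.4,0],"claw":1},{"delta_rot":[0,0,0],"xyz":[-0.05,-0.8,0.1],"claw":1}]'
python3 -m crank '[{"delta_rot":[0,0,0],"xyz":[0,-0.1,0.5],"claw":1},{"delta_rot":[0,0,0],"xyz":[0,-0.1,1],"claw":1}]'
python3 -m crank '[{"delta_rot":[0,0,0],"xyz":[0,0,0.5],"claw":1},{"delta_rot":[0,0,0],"xyz":[0,0,1],"claw":1}]'
python3 -m crank '[{"delta_rot":[0,0,0],"xyz":[0,0.2,0.5],"claw":1},{"delta_rot":[0,0,0],"xyz":[0,0.4,1],"claw":1},{"delta_rot":[0,0,0],"xyz":[0,0.4,1],"claw":1}]'
python3 -c "
from h import *;st();snap('scene','s15');ped('s15');snap('side','d15');ped('d15');snap('wrist','w15');ped('w15')
cv2.imwrite('pics/c15.png',cv2.resize(cv2.imread('pics/s15.png')[150:310,290:450],None,fx=3.7,fy=3.7,interpolation=cv2.INTER_CUBIC))"
```

```text
time: 15.28
tcp_pos: [600.6, -132.9, 17.0]
ee_rot: [0.045, 0.999, 0.0, -0.001]
force: [0.2, 0.0, -0.5]
grip_width: 85.4
time: 15.52
tcp_pos: [600.9, -146.4, 138.7]
ee_rot: [0.046, 0.999, 0.0, -0.001]
force: [1.2, 0.1, 1.2]
grip_width: 85.5
time: 15.78
tcp_pos: [601.3, -144.9, 259.9]
ee_rot: [0.045, 0.999, -0.0, 0.0]
force: [1.2, -0.5, 0.3]
grip_width: 85.5
time: 16.15
tcp_pos: [603.5, -96.0, 384.7]
ee_rot: [0.044, 0.999, -0.002, 0.005]
force: [-0.3, 0.1, -0.8]
grip_width: 85.4
t 16.15 tcp [603.5 -96.  384.7] jaw az 84.94 z [ 0.011 -0.004 -1.   ] F [-0.3  0.1 -0.8] q [-0.35  0.17  1.31  0.    1.64 -1.83] w 85.4
s15 base 1568 world [622.4  84. ] size [152.7 131.5] yaw -5.28 rel yaw -0.08 fence xy [-65.2 -74.9] z 44.5
s15 plate 683 world [622.8  84.2] size [86.9 71.6] yaw -5.36 rel yaw -0.16 fence xy [-64.8 -74.7] z 219.5
d15 base 278 world [616.7  84. ] size [150.6 118.9] yaw -5.59 rel yaw -0.39 fence xy [-70.8 -75.4] z 45.3
d15 plate 318 world [620.5  84.6] size [87.5 71. ] yaw -6.05 rel yaw -0.85 fence xy [-67.1 -74.5] z 220.4
w15 base 5111 world [622.8  84.8] size [148.9 128.3] yaw -5.12 rel yaw 0.08 fence xy [-64.9 -74.1] z 44.8
w15 plate 6006 world [621.8  84.7] size [84.7 68.9] yaw -5.33 rel yaw -0.13 fence xy [-65.8 -74.2] z 219.8
```

View pics/c15.png

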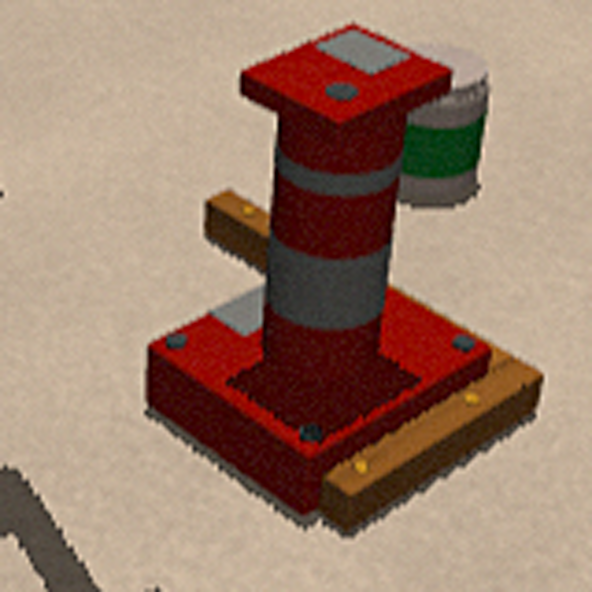

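View pics/w15.png

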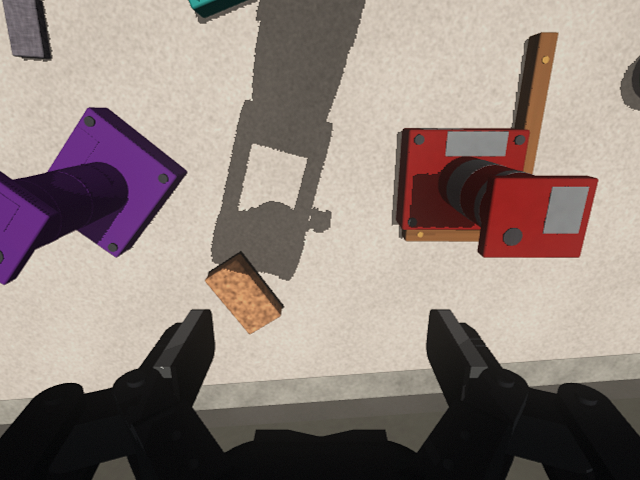

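Both views show the base flush: the back strip hugs the far edge at (405–470, 235) in the wrist view, and the side strip meets the side at (530, 130). Yaw error is about 0.1°, the bystanders haven't moved, and the hand is clear. Handing in.

```bash
python3 -c "
from h import *;st();print(env.finish_job())"
```

```text
t 16.3 tcp [601.3 -96.9 377. ] jaw az 84.83 z [-0.001 -0.    -1.   ] F [-0.6  1.2  0.1] q [-0.35  0.18  1.32 -0.    1.64 -1.83] w 85.6
the job is handed in; nothing more can be done
None
```

The red pedestal is seated in the corner fence, flush against both strips, and the job was handed in at 16.3 s with the hand raised clear. No verdict was reported.

**What I did:** I pushed only on the base, at about 20 mm height. First I slid it along y into the side strip with the back of one finger. Then I pushed it along x into the back strip with both fingers, the hand tilted back off the column. A last push on the -y face made sure of the side.

**Last checks:**
- **Position:** the scene camera puts the base centre at (-65.2, -74.9) mm in the fence frame, against the target (-65, -75). The wrist camera gives (-64.9, -74.1). Yaw error is about 0.1°.
- **Contact:** it held still under about 25 N against the back strip and 30 N against the side strip.
- **Not tipped or lifted:** the top plate is still at 219.5–219.8 mm in the scene and wrist views, and no picture showed contact with the column or top.
- **Bystanders:** the tin and sanding block looked undisturbed in the last pictures, and so did the part of the brush that was in view. I did not re-measure them.

**Disagreement:** the side camera put the base at x = -71 mm, but it only saw part of the base, so I went by the other two cameras. During the x push there was also an upward force of 7–16 N on the tool. I took it for friction as the fingers sagged, which presses the base down, but did not confirm that.

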